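# Sort the clean serving things after the meal-packing shift

### The arm

A 6-joint arm with a two-finger parallel gripper is mounted at the origin on the work surface. World frame = base frame: x ahead of the robot, y to its left, z up, the work surface at z = 0. Lengths are in m, angles in rad, forces in N, time in s.
With the tool pointing down it reaches from about 0.4 to 0.925 m from the base axis. Payload 12.5 kg.
Tool frame: the origin (TCP) lies at the very end of the fingers, on their centre line; the grasp point (between the pads) lies arm.grasp_offset behind it (arm.grasp_offset is the distance from the TCP to the grasp point, in m); z points along the fingers, y is the direction in which the jaws open and shut (so a half turn about z gives the same grasp; the last joint's range is limited). The gripper opens to 95 mm and grips with 3 to 60 N. Pads are 20 mm wide; open, the fingers measure 119 mm over their backs; the gripper's body (75 mm by 180 mm) begins 59 mm behind the grasp point.
Start: joints at [-1.312, 0.491, 1.559, -0, 1.092, -0.106], TCP at [0.223, -0.584, 0.215] pointing down, gripper open.
Joint ranges: [-3.1, 3.1], [-0.84, 2.19], [0.05, 2.79], [-1.13, 4.28], [0.06, 2.93], [-2.69, 2.69]. Speed limits (rad/s): [2.22, 2.22, 2.79, 3.14, 3.14, 3.14].

### API

Orientations are given as a rotation vector (axis times angle).
In Python, from plant import arm, grab_frame, get_calibration, job_done gives the robot as it stands.
- The arm moves only by the tool play_rows, never from a script. Its argument "motion" is a list that holds one entry, the list of rows, each a list of 5 numbers: the shift along the tool's x, y, z in mm, then the turn about the tool's z in rad, then the opening, from 0 (shut) to 1 (fully open). In form: [[[dx, dy, dz, spin, jaw], ...]]. A call has 1 to 8 rows; each row is the pose to reach, as a shift and turn from the pose commanded when the call began, along the tool's axes at that moment; what a row does not reach only later rows make up. A row lasts 1/8 s, in which the tool goes at most 62.5 mm and 10.7 degrees, less where a joint would pass 70% of its speed; a pose out of reach is approached as far as the arm can. A call with a gripper value outside its range is refused whole. The fingers move at their own pace and stop on an object; "newtons" is the grip in N (left out, the last holds). Time passes only in rows, so rows that repeat a pose let the fingers close. It gives the time, the measured TCP pose, the force and the opening at its end, in the units of the state.
- arm.get_obs(): the state, without advancing time (a new reading comes with each control period).
- grab_frame(name): name is "scene" or "side" or "wrist"; returns the picture (480x640x3 uint8, blue, green, red); there is no depth.
- get_calibration(name): a dict with "fx", "fy", "cx", "cy" (pixels), "R" (3x3) and "t" (3): a world point X has camera coordinates R X + t; the wrist camera has in their place "mount" (4x4, takes a point from camera to tool coordinates, whose origin is the TCP and whose axes are the flange's). Camera axes: x right, y down, z forward; pixel columns grow to the right and rows downward; lengths in m; the calibration is good to about 2 mm. A picture is of the moment at which its call begins: read the wrist's pose just before it. get_calibration takes no time and is no camera call.
- job_done(): hands the job in, once; it reports no verdict.
The state is a dict: "time": time; "qpos": joint angles; "qvel": joint speeds; "joint_efforts": joint torques, N m; "tool_pos": TCP position; "ee_rot": TCP orientation; "ft_force": force on the tool from outside, world axes, zero at the start; "ft_torque": the same for the moment, N m; "grip_width": finger opening in m.
Only numpy, scipy, OpenCV 4.12 (cv2) and the standard library are available. Lean on these libraries where they do the work, as an engineer would, in place of code of your own. Each camera call takes 0.05 s, during which the arm holds its last target. There are 200 camera calls.

### The job

The washed serving things lie mixed on the counter: put the loose spoons in the tray that already holds a spoon and the loose turner in the tray that already holds a turner, each lying wholly inside below the rim. Stand the loose glass jar upright in the low grey tray beside the jar already there, setting it down gently without dropping it or knocking either jar over. Lay the utensils in rather than dropping them from high up, keep what is already in the trays inside them, and leave the foil container, mug and flask where they are.

Things in the scene. Friction and masses are not known exactly. Their poses are not given: they have to be found in the camera images.
- tray_a: Fixed open shallow aluminium tray, 265 mm (its x) by 162 mm (its y), 32 mm high, walls and floor 3 mm; origin under the centre of its underside, so the inner floor is at z = 3 mm and the rim at z = 32 mm. It may be on the robot's left or right. It is the spoon tray: one spoon (spoon_kept) already lies in it.
- tray_b: Fixed open shallow aluminium tray, 265 mm (its x) by 162 mm (its y), 32 mm high, walls and floor 3 mm; origin under the centre of its underside, so the inner floor is at z = 3 mm and the rim at z = 32 mm. It may be on the robot's left or right. It is the turner tray: one turner (turner_kept) already lies in it.
- jar_tray: Fixed low grey plastic tray at the far side of the work, 100 mm (its x) by 200 mm (its y), 25 mm high, walls and floor 3 mm; origin under the centre of its underside. One jar (jar_kept) already stands in it, somewhere along its y within 60 mm of the middle.
- spoon_1: Serving spoon: black flat plastic handle and a round steel bowl. 180 mm long overall. Origin on the underside at mid-length of the whole tool, which is also close to its balance point and lies on the handle; x points to the bowl, z up. The handle runs from x = -90 to +30 mm, 13 mm wide, 9 mm thick, lying flat on its support; the bowl is a round dish 52 mm across and 13 mm high centred at x = 64 mm. About 70 g (varies). Starts on the counter.
- spoon_2: A second spoon, identical to spoon_1. Starts on the counter.
- turner_1: Turner: same black flat plastic handle, but a flat square steel blade with three slots. 180 mm long overall. Origin on the underside at mid-length of the whole tool, which is also close to its balance point and lies on the handle; x points to the blade, z up. The handle runs from x = -90 to +30 mm, 13 mm wide, 9 mm thick, lying flat on its support; the blade is 58 x 58 mm and 3 mm thick, centred at x = 61 mm. About 70 g (varies). Starts on the counter.
- spoon_kept: A spoon identical to spoon_1 that lies in tray_a from the start and stays there.
- turner_kept: A turner identical to turner_1 that lies in tray_b from the start and stays there.
- jar: Small round glass jar with steel cap, 44 mm in diameter at its widest, 80 mm tall, about 130 g (varies), fragile; origin at the centre of its underside, z up. Starts standing on the counter.
- jar_kept: An identical jar, standing in jar_tray from the start; it stays there.
- foil_box: Bystander: open foil container, 100 x 160 mm, 45 mm high, origin under its centre.
- mug: Bystander: large white mug with handle, 90 mm across the rim, 100 mm high, origin under its centre.
- flask: Bystander: brown drinking flask, 68 mm across, 170 mm high, origin under its centre.
- spoon_1_head (a point): Outer end of the head of spoon_1, on its centre line, 90 mm from its origin, 4 mm above its underside.
- spoon_1_tail (a point): Outer end of the handle of spoon_1, 90 mm from its origin the other way, 4 mm above its underside.
- spoon_2_head (a point): Outer end of the head of spoon_2, on its centre line, 90 mm from its origin, 4 mm above its underside.
- spoon_2_tail (a point): Outer end of the handle of spoon_2, 90 mm from its origin the other way, 4 mm above its underside.
- spoon_kept_head (a point): Outer end of the head of spoon_kept, on its centre line, 90 mm from its origin, 4 mm above its underside.
- turner_1_head (a point): Outer end of the head of turner_1, on its centre line, 90 mm from its origin, 4 mm above its underside.
- turner_1_tail (a point): Outer end of the handle of turner_1, 90 mm from its origin the other way, 4 mm above its underside.
- turner_kept_head (a point): Outer end of the head of turner_kept, on its centre line, 90 mm from its origin, 4 mm above its underside.

How it is judged:
By the outcome, as a careful person would: the job done as asked, in the order asked, and still so for the second after the job is handed in, with the robot touching nothing.
It also fails if it takes over 72 s, if anything falls off the work surface, if the arm or the gripper's body presses on something with over 40 N, if the wrist force passes 120 N, or if a joint passes its speed limit or range.

## Working session

There is one attempt and no reset: what is moved stays moved. The work goes in short steps, Python scripts to look and compute and a tool call to move; the robot and the scene stay as the last step left them, time stands still between calls to the robot, and variables do not carry over. Pictures are saved under pics/ and viewed, about 8 in all and at most 12, crops included, and the job is handed in when it is done.

Besides the shell and the picture viewer there is one more tool, called after "Emit:" by a JSON object that holds its "fn" and its "kwargs", one argument or row to a line. play_rows: Moves the arm, as the interface text tells. Its arguments: {"type":"object","properties":{"motion":{"type":"array","items":{"type":"array","items":{"type":"array","items":{"type":"number"}}}},"newtons":{"type":"number"}},"required":["motion"]}

```bash
mkdir -p pics
python3 - <<'E'
from plant import arm, grab_frame, get_calibration
import cv2
for n in("scene","side"):
    cv2.imwrite(f"pics/{n}0.png",grab_frame(n)); c=get_calibration(n); print(n,{k:(v.tolist() if hasattr(v,'tolist') else v) for k,v in c.items()})
print(get_calibration("wrist"),arm.grasp_offset); print(arm.get_obs())
E
```

```text
scene {'fx': 599.5354390257071, 'fy': 599.5354390257071, 'cx': 320.32218050307335, 'cy': 241.17044578118453, 'R': [[0.3787531527613036, 0.9254845740044135, -0.0049348306193636665], [0.7970541394303214, -0.32889388534048136, -0.5064913730781911], [-0.47037298826608, 0.18790187722721527, -0.8622309066857476]], 't': [-0.2377441189587776, -0.43578286367821356, 1.832124944074051]}
side {'fx': 610.8555440075917, 'fy': 610.8555440075917, 'cx': 320.10285745415183, 'cy': 229.19366829425294, 'R': [[-0.79173285530247, -0.610771268305258, -0.010841754811130776], [-0.29513662276065894, 0.39799950766552883, -0.8686142790695012], [0.5348396579723969, -0.6845106644244365, -0.49537025601986456]], 't': [0.4826166954954143, 0.2145968778792704, 1.2748030073822865]}
{'fx': 337.3761974534418, 'fy': 337.3761974534418, 'cx': 320.82519392140614, 'cy': 237.3832361308504, 'mount': array([[ 7.96004721e-04, -9.61143162e-01, -2.76049251e-01,
         7.87267637e-02],
       [ 9.99998706e-01,  3.79087377e-04,  1.56365739e-03,
         1.92680353e-04],
       [-1.39825182e-03, -2.76050138e-01,  9.61142219e-01,
        -1.70109734e-01],
       [ 0.00000000e+00,  0.00000000e+00,  0.00000000e+00,
         1.00000000e+00]])} 0.0188
{'time': 0.1, 'qpos': array([-1.31161509e+00,  4.91487741e-01,  1.55940583e+00, -1.91758049e-05,
        1.09170888e+00, -1.05582650e-01]), 'qvel': array([ 0.00196741, -0.00103478, -0.00200022, -0.00027882, -0.00102452,
       -0.00051556]), 'joint_efforts': array([ 2.19604553e-03, -6.13624477e+01, -2.58608651e+01,  6.93250448e-02,
        4.70067118e-02, -6.14464989e-05]), 'tool_pos': array([ 0.22292409, -0.58364954,  0.21412139]), 'ee_rot': array([-3.08849629e+00, -5.69629871e-01,  1.48295041e-04]), 'ft_force': array([-0.67976254,  0.3355853 ,  0.01770762]), 'ft_torque': array([ 0.02069198, -0.03130473,  0.02997763]), 'grip_width': 0.09524932578714841}
```

View pics/scene0.png

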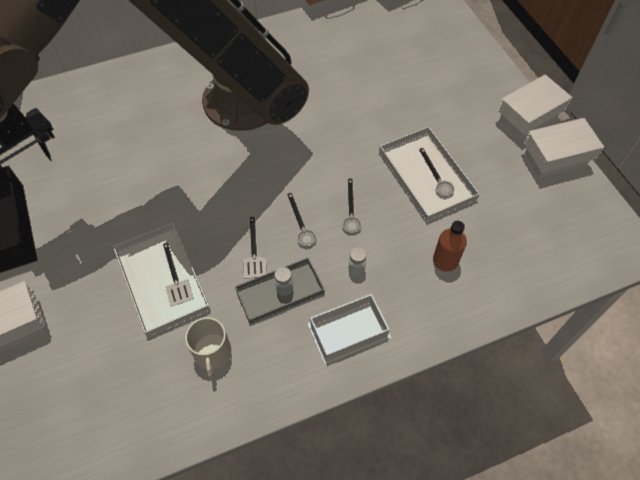

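View pics/side0.png

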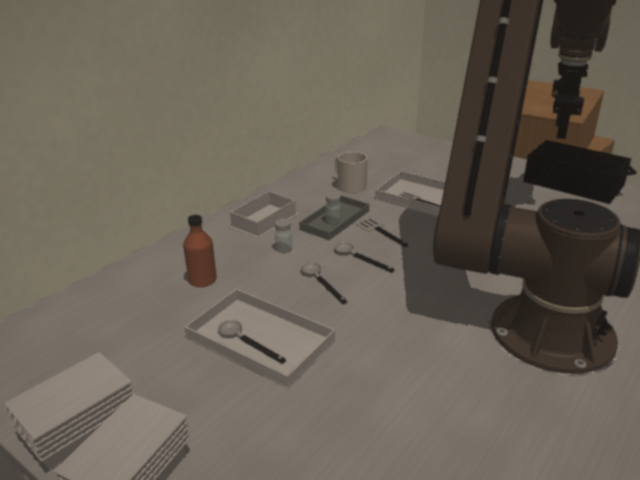

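The scene shows tray_b on the right with the turner (165,280), tray_a on the left with the spoon (430,175), and turner_1 near (253,245). The two spoons are near (302,220) and (351,207), the loose jar at (357,262), and the jar tray at (280,290). An enlarged crop is next.

Run:
```python
import cv2
im=cv2.imread("pics/scene0.png")[120:370,100:500]
cv2.imwrite("pics/crop.png",cv2.resize(im,None,fx=2,fy=2,interpolation=cv2.INTER_CUBIC))
```

```text
(no output)
```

View pics/crop.png

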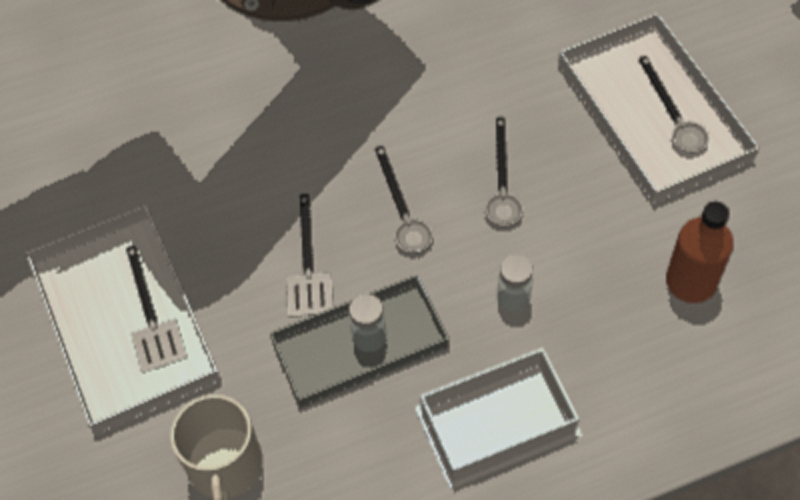

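```bash
cat > h.py <<'E'
import numpy as np, cv2
from plant import arm, grab_frame, get_calibration
from scipy.spatial.transform import Rotation as Ro
def ray(px,z,name="scene",obs=None):
    c=get_calibration(name); d=np.array([(px[0]-c["cx"])/c["fx"],(px[1]-c["cy"])/c["fy"],1])
    if name=="wrist":
        M=np.array(c["mount"]); W=Ro.from_rotvec(obs["ee_rot"]).as_matrix()
        R=W@M[:3,:3]; o=W@M[:3,3]+obs["tool_pos"]; d=R@d
    else:
        R=np.array(c["R"]); o=-R.T@np.array(c["t"]); d=R.T@d
    return o+d*(z-o[2])/d[2]
def rep(P):
    for n,(z,pts) in P.items():
        q=np.array([ray(p,z) for p in pts])[:,:2]*1000
        s=f"{n} {q.round().astype(int).tolist()} mean {q.mean(0).round()}"
        if len(q)==2: v=q[1]-q[0]; s+=f" len {np.hypot(*v):.0f} ang {np.degrees(np.arctan2(v[1],v[0])):.1f}"
        print(s)
def go(x,y,ang,z):
    """shift in tool axes mm and spin to have TCP at x,y,z (mm) with jaw axis y_tool at world angle ang deg (mod 180)"""
    o=arm.get_obs(); W=Ro.from_rotvec(o["ee_rot"]).as_matrix()
    d=W.T@(np.array([x,y,z])-o["tool_pos"]*1000)
    cur=np.degrees(np.arctan2(W[1,1],W[0,1])); 
    s=-((ang-cur+90)%180-90)  # tool z down
    print("shift",d.round(1),"spin",np.radians(s).round(3),"q6",o["qpos"][5].round(2),"t",o["time"],"pos",(o["tool_pos"]*1000).round(1),"cur",cur.round(1))
E
python3 - <<'E'
from h import *
P={"sp1":(.004,[(380,149),(415,254)]),"sp2":(.004,[(500,119),(504,227)]),"tu":(.004,[(304,196),(310,315)]),
"tuk":(.007,[(132,247),(163,370)]),"spk":(.007,[(644,58),(695,155)]),"jar":(.08,[(517,267)]),"jark":(.083,[(367,307)]),
"trb":(.032,[(28,254),(146,208),(218,375),(95,425)]),"tra":(.032,[(560,52),(658,17),(757,150),(655,197)]),
"jt":(.025,[(272,333),(415,279),(448,340),(300,398)]),"foil":(.045,[(420,402),(543,350),(578,415),(455,475)]),"mug":(.1,[(212,435)]),"flask":(.17,[(715,213)])}
rep({k:(z,[(a/2+99.75,b/2+119.75) for a,b in v]) for k,(z,v) in P.items()})
go(0,0,0,0)
E
```

```text
sp1 [[390, 6], [563, -10]] mean [477.  -2.] len 174 ang -5.6
sp2 [[407, 179], [570, 113]] mean [488. 146.] len 176 ang -22.0
tu [[423, -115], [595, -166]] mean [ 509. -141.] len 180 ang -16.5
tuk [[414, -349], [600, -359]] mean [ 507. -354.] len 186 ang -3.0
spk [[389, 412], [566, 399]] mean [477. 406.] len 178 ang -4.2
jar [[669, 84]] mean [669.  84.]
jark [[652, -105]] mean [ 652. -105.]
trb [[390, -473], [380, -315], [644, -297], [651, -450]] mean [ 516. -384.]
tra [[350, 295], [346, 453], [604, 468], [618, 307]] mean [480. 381.]
jt [[612, -219], [609, -28], [704, -22], [707, -215]] mean [ 658. -121.]
foil [[775, -87], [769, 75], [860, 78], [873, -83]] mean [819.  -4.]
mug [[745, -323]] mean [ 745. -323.]
flask [[736, 301]] mean [736. 301.]
shift [-1.000e-01 -6.246e+02  2.147e+02] spin -1.206 q6 -0.11 t 0.1 pos [ 222.9 -583.6  214.1] cur -69.1
```

```bash
python3 -c "
from h import *
go(477,-2,84.4,200)"
```

```text
shift [ 444.9 -452.7   14.6] spin 0.463 q6 -0.11 t 0.1 pos [ 222.9 -583.6  214.1] cur -69.1
```

Emit:
{"fn": "play_rows", "kwargs": {
  "motion": [
    [[445, -453, 15, 0.463, 1], [445, -453, 15, 0.463, 1], [445, -453, 15, 0.463, 1], [445, -453, 15, 0.463, 1], [445, -453, 15, 0.463, 1], [445, -453, 15, 0.463, 1], [445, -453, 15, 0.463, 1], [445, -453, 15, 0.463, 1]]
  ],
  "newtons": 20
}}

```text
time: 1.1
tool_pos: [0.4235, -0.1239, 0.2028]
ee_rot: [3.138, -0.155, 0.0]
ft_force: [1.4, -0.5, -0.4]
grip_width: 0.0951
```

```bash
python3 -c "
from h import *
go(477,-2,84.4,200)"
```

```text
shift [  41.3 -126.6    2.8] spin -0.001 q6 1.23 t 1.1 pos [ 423.5 -123.9  202.8] cur -95.6
```

Emit:
{"fn": "play_rows", "kwargs": {
  "motion": [
    [[41, -127, 3, 0, 1], [41, -127, 3, 0, 1], [41, -127, 3, 0, 1], [41, -127, 3, 0, 0.4], [41, -127, 3, 0, 0.4]]
  ]
}}

```text
time: 1.72
tool_pos: [0.4759, -0.0046, 0.1998]
ee_rot: [3.137, -0.156, -0.0]
ft_force: [0.0, -0.1, 0.3]
grip_width: 0.0802
```

```bash
python3 -c "
from h import *
go(477,-2,84.4,200)
o=arm.get_obs(); im=grab_frame('wrist'); cv2.imwrite('pics/w1.png',im); np.save('w1.npy',np.r_[o['tool_pos'],o['ee_rot']])"
```

```text
shift [ 0.9 -2.7 -0.2] spin -0.002 q6 1.52 t 1.725 pos [475.9  -4.6 199.8] cur -95.7
```

View pics/w1.png

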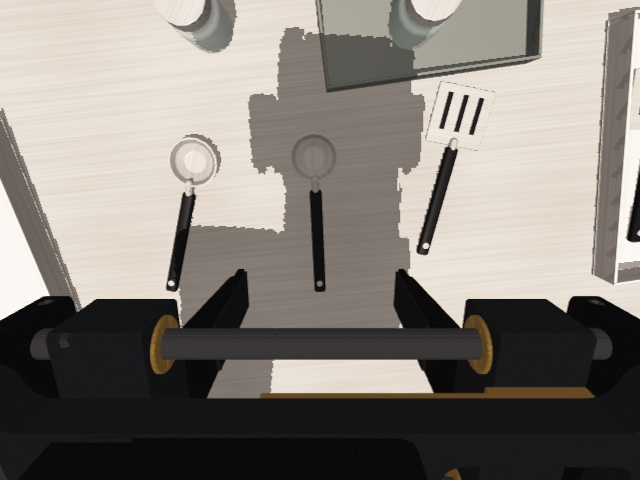

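The wrist view shows spoon_1 from (320,290) to (314,136), spoon_2 from (172,290) to (194,137) and turner_1 from (423,253) to (468,87).

```bash
python3 -c "
from h import *
a=np.load('w1.npy'); o=dict(tool_pos=a[:3],ee_rot=a[3:])
for n,p in dict(s1=[(320,290),(314,136)],s2=[(172,290),(194,137)],tu=[(423,253),(468,87)]).items():
    q=np.array([ray(x,.005,'wrist',o)[:2]*1000 for x in p]);v=q[1]-q[0];print(n,q.round(),q.mean(0).round(1),np.hypot(*v).round(),np.degrees(np.arctan2(v[1],v[0])).round(1))
go(479,-2,86.5,3)"
```

```text
s1 [[386.   5.]
 [559.  -6.]] [472.8  -0.6] 174.0 -3.7
s2 [[403. 178.]
 [571. 118.]] [487. 148.] 178.0 -19.9
tu [[ 420. -117.]
 [ 591. -164.]] [ 505.5 -140.2] 177.0 -15.5
shift [  2.8  -3.1 196.8] spin -0.039 q6 1.52 t 1.775 pos [475.9  -4.7 199.8] cur -95.7
```

Emit:
{"fn": "play_rows", "kwargs": {
  "motion": [
    [[0, -3, 60, -0.02, 0.4], [0, -3, 120, -0.02, 0.4], [0, -3, 170, -0.02, 0.4], [0, -3, 190, -0.02, 0.4], [0, -3, 197, -0.02, 0.4], [0, -3, 197, -0.02, 0.05], [0, -3, 197, -0.02, 0.05], [0, -3, 197, -0.02, 0.05]]
  ],
  "newtons": 20
}}

```text
time: 2.78
tool_pos: [0.477, -0.0005, 0.0037]
ee_rot: [3.139, -0.123, 0.003]
ft_force: [1.1, 1.1, -0.1]
grip_width: 0.0135
```

Emit:
{"fn": "play_rows", "kwargs": {
  "motion": [
    [[0, 0, 0, 0, 0.05], [0, 0, -10, 0, 0.05], [0, 0, -60, 0, 0.05]]
  ]
}}

```text
time: 3.15
tool_pos: [0.4755, -0.0003, 0.0623]
ee_rot: [-3.139, 0.123, 0.007]
ft_force: [1.5, 0.1, -0.2]
grip_width: 0.0127
```

```bash
python3 -c "
from h import *
print(arm.get_obs()['grip_width'],arm.get_obs()['ft_force'])
go(510,335,97.5,65)"
```

```text
0.01273782301274683 [ 1.48363078  0.12203873 -0.24724361]
shift [   8.2 -337.    -2.6] spin -0.209 q6 1.51 t 3.15 pos [ 4.755e+02 -3.000e-01  6.230e+01] cur -94.5
```

Emit:
{"fn": "play_rows", "kwargs": {
  "motion": [
    [[9, -337, -10, -0.13, 0.05], [9, -337, -10, -0.13, 0.05], [9, -337, -10, -0.13, 0.05], [9, -337, -10, -0.13, 0.05], [9, -337, -10, -0.13, 0.05], [9, -337, -10, -0.13, 0.05], [9, -337, -10, -0.13, 0.05]]
  ]
}}

```text
time: 4.03
tool_pos: [0.5114, 0.3364, 0.0732]
ee_rot: [-3.14, -0.085, -0.001]
ft_force: [-0.1, 0.0, -1.7]
grip_width: 0.0128
```

```bash
python3 -c "
from h import *
go(511,335,93,10)
o=arm.get_obs(); im=grab_frame('wrist'); cv2.imwrite('pics/w2.png',im); np.save('w2.npy',np.r_[o['tool_pos'],o['ee_rot']])"
```

```text
shift [-0.5  1.4 63.2] spin 0.002 q6 1.99 t 4.025 pos [511.4 336.4  73.2] cur -86.9
```

View pics/w2.png

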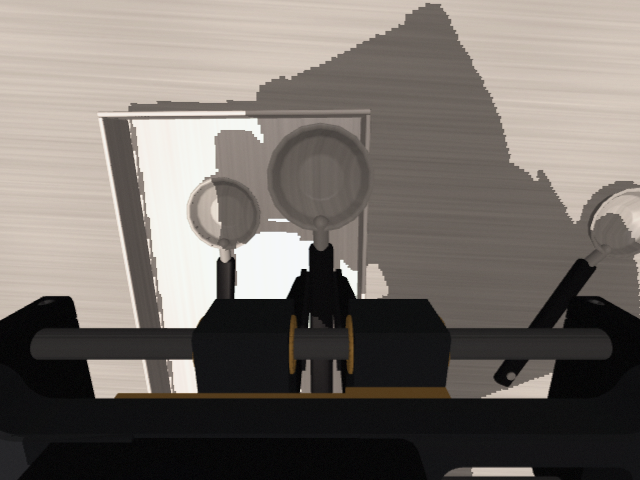

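The wrist view shows tray_a's far rim corners at (99,116) and (370,112), the kept bowl at (223,213), and the held spoon's bowl at (319,176).

```bash
python3 -c "
from h import *
a=np.load('w2.npy'); o=dict(tool_pos=a[:3],ee_rot=a[3:])
for n,p,z in [('TL',(99,116),.032),('TR',(370,112),.032),('Rlow',(363,260),.032),('kb',(223,213),.012),('khandle',(225,290),.012),('heldbowl',(319,177),.08),('heldtop',(319,124),.082)]: print(n,(ray(p,z,'wrist',o)*1000).round())"
```

```text
TL [597. 472.  32.]
TR [608. 312.  32.]
Rlow [515. 308.  32.]
kb [538. 406.  12.]
khandle [479. 406.  12.]
heldbowl [573. 340.  80.]
heldtop [597. 342.  82.]
```

Emit:
{"fn": "play_rows", "kwargs": {
  "motion": [
    [[-5.5, -4.6, 25, 0, 0.05], [-5.5, -4.6, 50, 0, 0.05], [-5.5, -4.6, 60, 0, 0.05], [-5.5, -4.6, 65.5, 0, 0.05], [-5.5, -4.6, 65.5, 0, 0.05], [-5.5, -4.6, 65.5, 0, 0.25], [-5.5, -4.6, 65.5, 0, 0.25]]
  ]
}}

```text
time: 4.95
tool_pos: [0.5064, 0.3393, 0.0079]
ee_rot: [-3.14, -0.081, -0.001]
ft_force: [-0.2, -0.4, 0.2]
grip_width: 0.0225
```

Emit:
{"fn": "play_rows", "kwargs": {
  "motion": [
    [[0, 0, -10, 0, 0.25], [0, 0, -60, 0, 0.25], [0, 0, -90, 0, 0.3]]
  ]
}}

```text
time: 5.32
tool_pos: [0.5066, 0.3394, 0.1]
ee_rot: [-3.14, -0.082, -0.003]
ft_force: [-0.4, 0.5, -0.8]
grip_width: 0.0273
```

```bash
python3 -c "
from h import *
go(488,147,69,60)"
```

```text
shift [-28.6 191.2  39.8] spin 0.418 q6 2.0 t 5.325 pos [506.6 339.4 100. ] cur -87.0
```

Emit:
{"fn": "play_rows", "kwargs": {
  "motion": [
    [[-28.6, 191.2, 20, 0.418, 0.4], [-28.6, 191.2, 20, 0.418, 0.4], [-28.6, 191.2, 20, 0.418, 0.4], [-28.6, 191.2, 30, 0.418, 0.4], [-28.6, 191.2, 30, 0.418, 0.4]]
  ]
}}

```text
time: 5.95
tool_pos: [0.4877, 0.1466, 0.0673]
ee_rot: [3.089, -0.573, -0.0]
ft_force: [0.4, 1.2, -0.1]
grip_width: 0.0383
```

```bash
python3 -c "
from h import *
go(488,147,69,3.5)"
```

```text
shift [ 0.2 -0.5 63.8] spin -0.0 q6 2.1 t 5.95 pos [487.7 146.6  67.3] cur -111.0
```

Emit:
{"fn": "play_rows", "kwargs": {
  "motion": [
    [[0, 0, 35, 0, 0.4], [0, 0, 58, 0, 0.4], [0, 0, 64, 0, 0.4], [0, 0, 64, 0, 0.05], [0, 0, 64, 0, 0.05], [0, 0, 64, 0, 0.05], [0, 0, 64, 0, 0.05], [0, 0, 54, 0, 0.05]]
  ]
}}

```text
time: 6.95
tool_pos: [0.4872, 0.1466, 0.0134]
ee_rot: [3.089, -0.572, -0.001]
ft_force: [0.4, 0.3, -0.5]
grip_width: 0.0126
```

Emit:
{"fn": "play_rows", "kwargs": {
  "motion": [
    [[0, 0, -60, 0, 0.05], [0, 0, -70, -0.18, 0.05], [0, 0, -70, -0.36, 0.05], [0, 0, -70, -0.54, 0.05], [0, 0, -70, -0.72, 0.05], [0, 0, -70, -0.9, 0.05], [0, 0, -70, -1.08, 0.05], [0, 0, -70, -1.26, 0.05]]
  ]
}}

```text
time: 7.95
tool_pos: [0.4875, 0.1466, 0.0839]
ee_rot: [2.829, 1.366, 0.0]
ft_force: [-0.2, 0.5, -0.3]
grip_width: 0.0124
```

```bash
python3 -c "
from h import *
print(arm.get_obs()['grip_width'])
go(446,366,86.3,80)"
```

```text
0.0124498794057193
shift [ 146.  -168.9    3.9] spin 0.964 q6 0.83 t 7.95 pos [487.5 146.6  83.9] cur -38.5
```

Emit:
{"fn": "play_rows", "kwargs": {
  "motion": [
    [[30, -35, 0, -0.18, 0.05], [60, -70, 0, -0.36, 0.05], [90, -105, 0, -0.54, 0.05], [120, -140, 0, -0.72, 0.05], [146, -169, 0, -0.9, 0.05], [146, -169, 0, -1.08, 0.05], [146, -169, 0, -1.26, 0.05], [146, -169, 0, -1.44, 0.05]]
  ]
}}

```text
time: 8.95
tool_pos: [0.447, 0.3664, 0.0838]
ee_rot: [1.226, 2.893, -0.0]
ft_force: [-0.1, 0.3, -0.6]
grip_width: 0.0131
```

Emit:
{"fn": "play_rows", "kwargs": {
  "motion": [
    [[0, 0, 0, -0.18, 0.05], [0, 0, 0, -0.36, 0.05], [0, 0, 0, -0.54, 0.05], [0, 0, 0, -0.735, 0.05], [0, 0, 0, -0.735, 0.05], [0, 0, 0, -0.735, 0.05]]
  ]
}}

```text
time: 9.7
tool_pos: [0.4472, 0.3663, 0.0836]
ee_rot: [0.121, 3.139, 0.0]
ft_force: [0.1, 0.3, -1.8]
grip_width: 0.0129
```

```bash
python3 -c "
from h import *
go(446,366,86.3,7)
o=arm.get_obs(); im=grab_frame('wrist'); cv2.imwrite('pics/w3.png',im); np.save('w3.npy',np.r_[o['tool_pos'],o['ee_rot']])"
```

```text
shift [ 1.2 -0.4 76.6] spin -0.012 q6 -0.92 t 9.7 pos [447.2 366.3  83.6] cur 85.6
```

View pics/w3.png

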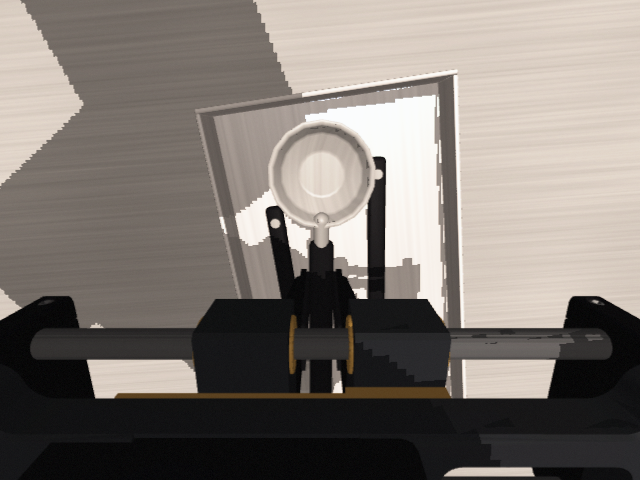

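The view shows the held bowl at (321,175), spoon_1's tail at (275,208), the kept handle's tail at (379,158) and the near tray corners at (199,111) and (456,73).

```bash
python3 -c "
from h import *
a=np.load('w3.npy'); o=dict(tool_pos=a[:3],ee_rot=a[3:])
for n,p,z in [('C1',(199,111),.032),('C2',(456,73),.032),('ktail',(379,158),.012),('klow',(368,285),.012),('Atail',(275,208),.012),('Ahi',(294,270),.012),('heldbowl',(321,174),.09),('heldtip',(321,122),.09)]: print(n,(ray(p,z,'wrist',o)*1000).round())"
```

```text
C1 [347. 298.  32.]
C2 [338. 456.  32.]
ktail [385. 412.  12.]
klow [481. 400.  12.]
Atail [415. 335.  12.]
Ahi [464. 344.  12.]
heldbowl [386. 371.  90.]
heldtip [362. 373.  90.]
```

Emit:
{"fn": "play_rows", "kwargs": {
  "motion": [
    [[4, 2.7, 40, 0, 0.05], [4, 2.7, 60, 0, 0.05], [4, 2.7, 71, 0, 0.05], [4, 2.7, 76, 0, 0.05], [4, 2.7, 76, 0, 0.05], [4, 2.7, 76, 0, 0.21], [4, 2.7, 76, 0, 0.21]]
  ]
}}

```text
time: 10.62
tool_pos: [0.4436, 0.3695, 0.0078]
ee_rot: [0.115, 3.139, 0.001]
ft_force: [-0.7, -0.2, 0.8]
grip_width: 0.0195
```

Emit:
{"fn": "play_rows", "kwargs": {
  "motion": [
    [[0, 0, -10, 0, 0.21], [0, 0, -60, 0, 0.21], [0, 0, -100, 0, 0.3], [0, 0, -120, 0, 0.4]]
  ]
}}

```text
time: 11.12
tool_pos: [0.4439, 0.3697, 0.1304]
ee_rot: [0.114, 3.137, 0.003]
ft_force: [-0.7, -0.8, -0.3]
grip_width: 0.0333
```

```bash
python3 -c "
from h import *
go(507,-140.5,74,130)"
```

```text
shift [-1.000e+02 -5.043e+02 -4.000e-01] spin 0.206 q6 -0.92 t 11.125 pos [443.9 369.7 130.4] cur 85.8
```

Emit:
{"fn": "play_rows", "kwargs": {
  "motion": [
    [[-100, -504.3, 0, 0.206, 0.4], [-100, -504.3, 0, 0.206, 0.4], [-100, -504.3, 0, 0.206, 0.4], [-100, -504.3, 0, 0.206, 0.4], [-100, -504.3, 0, 0.206, 0.4], [-100, -504.3, 0, 0.206, 0.4], [-100, -504.3, 0, 0.206, 0.4], [-100, -504.3, 0, 0.206, 0.4]]
  ]
}}

```text
time: 12.12
tool_pos: [0.5048, -0.129, 0.1283]
ee_rot: [0.437, 3.11, -0.001]
ft_force: [1.4, 0.5, 0.3]
grip_width: 0.0383
```

```bash
python3 -c "
from h import *
go(507,-140.5,74,60)"
```

```text
shift [ -5.1 -10.4  68.3] spin 0.0 q6 -1.67 t 12.125 pos [ 504.8 -129.   128.3] cur 74.0
```

Emit:
{"fn": "play_rows", "kwargs": {
  "motion": [
    [[-4, -11, 50, 0, 0.4], [-4, -11, 70, 0, 0.4], [-4, -11, 70, 0, 0.4]]
  ]
}}

```text
time: 12.5
tool_pos: [0.505, -0.1386, 0.0568]
ee_rot: [-0.437, -3.109, -0.001]
ft_force: [0.4, 0.0, 0.1]
grip_width: 0.0382
```

```bash
python3 -c "
from h import *
go(507,-140.5,74,3.5)"
```

```text
shift [-2.5 -1.3 53.3] spin -0.0 q6 -1.69 t 12.5 pos [ 505.  -138.6   56.8] cur 74.0
```

Emit:
{"fn": "play_rows", "kwargs": {
  "motion": [
    [[-2, -1.3, 35, 0, 0.4], [-2, -1.3, 49, 0, 0.4], [-2, -1.3, 53.5, 0, 0.4], [-2, -1.3, 53.5, 0, 0.05], [-2, -1.3, 53.5, 0, 0.05], [-2, -1.3, 53.5, 0, 0.05], [-2, -1.3, 53.5, 0, 0.05], [-2, -1.3, 43, 0, 0.05]]
  ]
}}

```text
time: 13.5
tool_pos: [0.5068, -0.1402, 0.0143]
ee_rot: [-0.436, -3.11, -0.0]
ft_force: [0.5, 0.1, -0.8]
grip_width: 0.0128
```

Emit:
{"fn": "play_rows", "kwargs": {
  "motion": [
    [[0, 0, -30, 0, 0.05], [0, 0, -65, 0, 0.05], [0, 0, -65, 0, 0.05]]
  ]
}}

```text
time: 13.88
tool_pos: [0.5081, -0.1407, 0.0819]
ee_rot: [0.436, 3.107, -0.002]
ft_force: [0.4, 0.5, -0.4]
grip_width: 0.0129
```

```bash
python3 -c "
from h import *
print(arm.get_obs()['grip_width'])
go(510,-426,94.5,78)"
```

```text
0.012904029728760032
shift [ -80.3 -273.7    4.4] spin -0.357 q6 -1.69 t 13.875 pos [ 508.1 -140.7   81.9] cur 74.0
```

Emit:
{"fn": "play_rows", "kwargs": {
  "motion": [
    [[-80, -274, 0, -0.357, 0.05], [-80, -274, 0, -0.357, 0.05], [-80, -274, 0, -0.357, 0.05], [-80, -274, 0, -0.357, 0.05], [-80, -274, 0, -0.357, 0.05], [-80, -274, 0, -0.357, 0.05], [-80, -274, 0, -0.357, 0.05]]
  ]
}}

```text
time: 14.75
tool_pos: [0.5082, -0.4248, 0.0785]
ee_rot: [0.123, -3.138, -0.002]
ft_force: [-0.1, 0.6, -0.6]
grip_width: 0.0129
```

```bash
python3 -c "
from h import *
go(510,-426,94.5,10)
o=arm.get_obs(); w=grab_frame('wrist'); s=grab_frame('scene')[210:350,100:240]
np.save('w4.npy',np.r_[o['tool_pos'],o['ee_rot']])
s=cv2.resize(s,(480,480),interpolation=cv2.INTER_CUBIC)
cv2.imwrite('pics/w4.png',np.hstack([s,w[:300,:,:][:, 160:480]] if 0 else [s,np.vstack([w[:360,160:480],np.zeros((120,320,3),np.uint8)])]))"
```

```text
shift [-1.8 -1.4 68.5] spin -0.0 q6 -2.44 t 14.75 pos [ 508.2 -424.8   78.5] cur 94.5
```

View pics/w4.png

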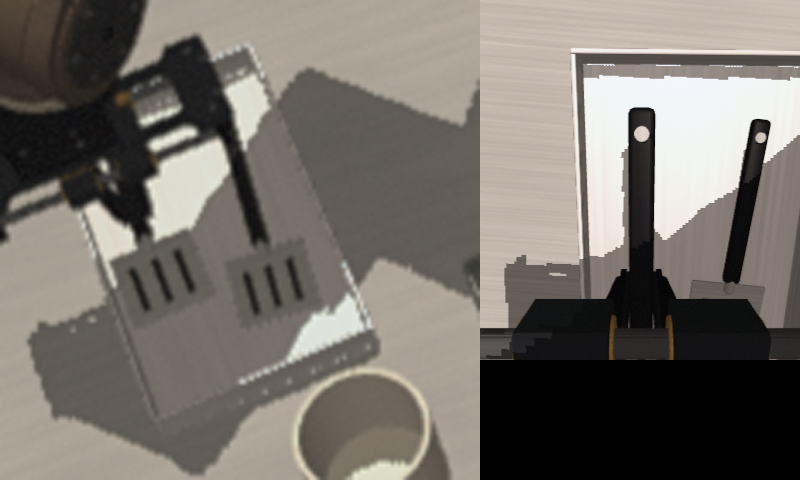

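Left half (scene crop): the kept blade is centred at (275,283) and the far low-y rim corner is at (158,413). Right half (wrist): the rim corner is at (573,51), the rim side at (580,262), the kept blade corner at (691,282) and its tail at (761,120).

```bash
python3 -c "
from h import *
a=np.load('w4.npy'); o=dict(tool_pos=a[:3],ee_rot=a[3:])
for n,p,z in [('C',(253,51),.032),('side',(260,262),.032),('kblade',(371,282),.006),('ktail',(441,120),.012),('kneck',(410,288),.008)]: print(n,(ray(p,z,'wrist',o)*1000).round())
for n,p,z in [('kb',(275,283),.006),('kb1',(225,262),.006),('kb4',(250,330),.006),('far',(158,413),.032),('farL',(371,328),.032),('held',(163,280),.078)]: print(n,(ray((p[0]/3.4286+99.6,p[1]/3.4286+209.6),z)*1000).round())"
```

```text
C [ 385. -474.   32.]
side [ 514. -466.   32.]
kblade [ 534. -384.    6.]
ktail [ 412. -353.   12.]
kneck [ 536. -353.    8.]
kb [ 564. -353.    6.]
kb1 [ 534. -382.    6.]
kb4 [ 594. -379.    6.]
far [ 644. -452.   32.]
farL [ 638. -298.   32.]
held [ 572. -419.   78.]
```

Emit:
{"fn": "play_rows", "kwargs": {
  "motion": [
    [[0, 0, 35, 0, 0.05], [0, 0, 55, 0, 0.05], [0, 0, 66, 0, 0.05], [0, 0, 71, 0, 0.05], [0, 0, 71, 0, 0.05], [0, 0, 71, 0, 0.25], [0, 0, 71, 0, 0.25]]
  ]
}}

```text
time: 15.72
tool_pos: [0.5088, -0.426, 0.009]
ee_rot: [-0.123, 3.138, -0.001]
ft_force: [-0.3, 0.4, 0.2]
grip_width: 0.0229
```

Emit:
{"fn": "play_rows", "kwargs": {
  "motion": [
    [[0, 0, -10, 0, 0.25], [0, 0, -60, 0, 0.25], [0, 0, -115, 0, 0.5], [0, 0, -170, 0, 0.8], [0, 0, -190, 0, 0.8], [0, 0, -190, 0, 0.8]]
  ]
}}

```text
time: 16.48
tool_pos: [0.509, -0.4261, 0.2007]
ee_rot: [-0.123, 3.137, -0.005]
ft_force: [-0.2, -0.0, -0.5]
grip_width: 0.0581
```

```bash
python3 -c "
from h import *
go(600,60,0,197)"
```

```text
shift [-128.7  477.5    2.6] spin -1.493 q6 -2.45 t 16.475 pos [ 509.  -426.1  200.7] cur 94.5
```

```bash
python3 -c "
from h import *
go(655,-180,0,200)"
```

```text
shift [-164.8  233.9    0.4] spin -1.493 q6 -2.45 t 16.475 pos [ 509.  -426.1  200.7] cur 94.5
```

Emit:
{"fn": "play_rows", "kwargs": {
  "motion": [
    [[-165, 234, 0, 1.649, 0.9], [-165, 234, 0, 1.649, 0.9], [-165, 234, 0, 1.649, 0.9], [-165, 234, 0, 1.649, 0.9], [-165, 234, 0, 1.649, 0.9], [-165, 234, 0, 1.649, 0.9], [-165, 234, 0, 1.649, 0.9], [-165, 234, 0, 1.649, 0.9]]
  ]
}}

```text
time: 17.48
tool_pos: [0.6544, -0.1792, 0.1966]
ee_rot: [-2.033, -2.392, 0.001]
ft_force: [0.4, 1.5, 0.1]
grip_width: 0.0852
```

Emit:
{"fn": "play_rows", "kwargs": {
  "motion": [
    [[0, 0, 0, 0.16, 0.9], [0, 0, 0, 0.16, 0.9], [0, 0, 0, 0.16, 0.9]]
  ]
}}

```text
time: 17.85
tool_pos: [0.6546, -0.1795, 0.1976]
ee_rot: [-2.208, -2.234, 0.001]
ft_force: [-0.8, 0.7, -0.6]
grip_width: 0.0853
```

```bash
python3 -c "
from h import *
go(655,-180,0,200)
o=arm.get_obs(); im=grab_frame('wrist'); cv2.imwrite('pics/w5.png',im); np.save('w5.npy',np.r_[o['tool_pos'],o['ee_rot']])"
```

```text
shift [-0.5  0.4 -2.4] spin 0.011 q6 -0.38 t 17.85 pos [ 654.6 -179.5  197.6] cur 0.7
```

View pics/w5.png

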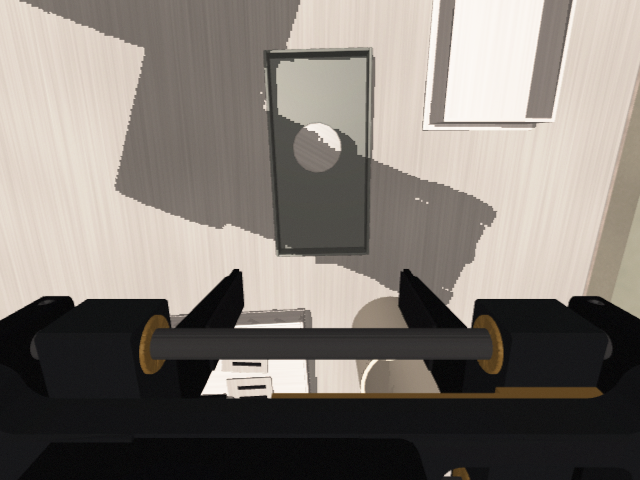

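The view shows the kept jar's cap at (317,147) and the jar tray's rim corners at (265,51), (373,48), (369,253) and (277,255).

```bash
python3 -c "
from h import *
a=np.load('w5.npy'); o=dict(tool_pos=a[:3],ee_rot=a[3:])
for n,p,z in [('k',(317,147),.083),('a',(265,51),.025),('b',(373,48),.025),('c',(369,253),.025),('d',(277,255),.025)]: print(n,(ray(p,z,'wrist',o)*1000).round())
go(668,30,0,200)"
```

```text
k [ 652. -107.   83.]
a [603. -24.  25.]
b [701. -20.  25.]
c [ 708. -217.   25.]
d [ 609. -221.   25.]
shift [209.4  15.6  -2.2] spin 0.011 q6 -0.38 t 17.9 pos [ 654.7 -179.5  197.8] cur 0.6
```

Emit:
{"fn": "play_rows", "kwargs": {
  "motion": [
    [[215, 14, 0, 0.011, 0.9], [215, 14, 0, 0.011, 0.9], [215, 14, 0, 0.011, 0.9], [215, 14, 0, 0.011, 0.9], [215, 14, 0, 0.011, 0.9], [215, 14, 0, 0.011, 0.9]]
  ]
}}

```text
time: 18.65
tool_pos: [0.6671, 0.0348, 0.1982]
ee_rot: [2.224, 2.219, -0.0]
ft_force: [-1.3, -0.3, -0.1]
grip_width: 0.0855
```

```bash
python3 -c "
from h import *
go(668,84,0,200)
o=arm.get_obs(); im=grab_frame('wrist'); cv2.imwrite('pics/w6.png',im[0:320,150:490]); np.save('w6.npy',np.r_[o['tool_pos'],o['ee_rot']])"
```

```text
shift [49.2  0.8 -1.8] spin -0.002 q6 -0.04 t 18.65 pos [667.1  34.8 198.2] cur -0.1
```

View pics/w6.png

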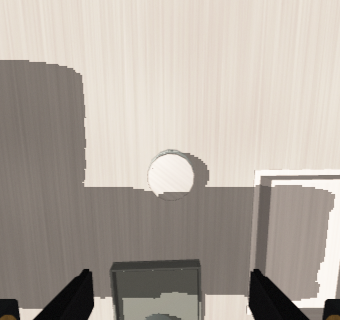

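The crop shows the loose jar's cap at (171,176), which is (321,176) in the full image.

```bash
python3 -c "
from h import *
a=np.load('w6.npy'); o=dict(tool_pos=a[:3],ee_rot=a[3:])
p=ray((321,176),.08,'wrist',o)*1000; print(p.round(1))
go(p[0],p[1],0,120)"
```

```text
[668.4  83.5  80. ]
shift [49.2  1.1 78.2] spin -0.003 q6 -0.04 t 18.7 pos [667.1  34.4 198.2] cur -0.2
```

Emit:
{"fn": "play_rows", "kwargs": {
  "motion": [
    [[49, 1, 20, 0, 0.9], [49, 1, 60, 0, 0.9], [49, 1, 60, 0, 0.9], [49, 1, 110, 0, 0.9], [49, 1, 150, 0, 0.9], [49, 1, 168, 0, 0.9], [49, 1, 168, 0, 0.9]]
  ],
  "newtons": 15
}}

```text
time: 19.58
tool_pos: [0.6686, 0.0837, 0.0306]
ee_rot: [-2.226, -2.217, 0.001]
ft_force: [0.8, -0.3, 0.9]
grip_width: 0.0856
```

Emit:
{"fn": "play_rows", "kwargs": {
  "motion": [
    [[0, 0, 0, 0, 0.7], [0, 0, 0, 0, 0.55], [0, 0, 0, 0, 0.4], [0, 0, 0, 0, 0.4], [0, 0, 0, 0, 0.4], [0, 0, 0, 0, 0.4]]
  ],
  "newtons": 15
}}

```text
time: 20.32
tool_pos: [0.6682, 0.0845, 0.0305]
ee_rot: [-2.225, -2.218, 0.0]
ft_force: [-2.3, -0.7, 3.4]
grip_width: 0.0436
```

Emit:
{"fn": "play_rows", "kwargs": {
  "motion": [
    [[0, 0, -10, 0, 0.4], [0, 0, -40, 0, 0.4], [0, 0, -90, 0, 0.4], [0, 0, -110, 0, 0.4], [0, 0, -110, 0, 0.4]]
  ]
}}

```text
time: 20.95
tool_pos: [0.6689, 0.0845, 0.1422]
ee_rot: [2.223, 2.217, 0.004]
ft_force: [-0.2, 0.0, -1.6]
grip_width: 0.0435
```

```bash
python3 -c "
from h import *
go(657,-173,0,120)"
```

```text
shift [-257.6  -11.2   22.2] spin -0.003 q6 0.03 t 20.95 pos [668.9  84.5 142.2] cur -0.2
```

Emit:
{"fn": "play_rows", "kwargs": {
  "motion": [
    [[-25, -1, 0, 0, 0.4], [-65, -3, 0, 0, 0.4], [-110, -5, 0, 0, 0.4], [-155, -7, 0, 0, 0.4], [-200, -9, 0, 0, 0.4], [-235, -10, 0, 0, 0.4], [-257, -11, 0, 0, 0.4], [-257, -11, 0, 0, 0.4]]
  ]
}}

```text
time: 21.95
tool_pos: [0.6559, -0.1741, 0.1394]
ee_rot: [-2.226, -2.215, 0.001]
ft_force: [-0.2, 0.0, -1.1]
grip_width: 0.0437
```

```bash
python3 -c "
from h import *
print(arm.get_obs()['grip_width'])
go(657,-173,0,34)"
```

```text
0.04365944530502911
shift [  1.    1.2 105.4] spin -0.005 q6 -0.35 t 21.95 pos [ 655.9 -174.1  139.4] cur -0.3
```

Emit:
{"fn": "play_rows", "kwargs": {
  "motion": [
    [[1, 1, 30, 0, 0.4], [1, 1, 60, 0, 0.4], [1, 1, 82, 0, 0.4], [1, 1, 94, 0, 0.4], [1, 1, 100, 0, 0.4], [1, 1, 103, 0, 0.4], [1, 1, 104, 0, 0.4], [1, 1, 104, 0, 0.4]]
  ]
}}

```text
time: 22.95
tool_pos: [0.6577, -0.1716, 0.0368]
ee_rot: [2.224, 2.218, 0.0]
ft_force: [-0.6, -0.2, -1.3]
grip_width: 0.0436
```

```bash
python3 -c "
from h import *
go(657,-173,0,33.5); print(arm.get_obs()['ft_force'])"
```

```text
shift [-1.4 -0.7  3.3] spin -0.003 q6 -0.35 t 22.95 pos [ 657.7 -171.6   36.8] cur -0.2
[-0.6022744  -0.18813468 -1.26927475]
```

Emit:
{"fn": "play_rows", "kwargs": {
  "motion": [
    [[0, 0, 1, 0, 0.4], [0, 0, 2, 0, 0.4], [0, 0, 2.7, 0, 0.4], [0, 0, 3.2, 0, 0.4], [0, 0, 3.2, 0, 0.4]]
  ]
}}

```text
time: 23.58
tool_pos: [0.6575, -0.1715, 0.0335]
ee_rot: [2.225, 2.218, -0.0]
ft_force: [-2.2, 0.1, 3.4]
grip_width: 0.0437
```

Emit:
{"fn": "play_rows", "kwargs": {
  "motion": [
    [[0, 0, 0, 0, 0.5], [0, 0, 0, 0, 0.55], [0, 0, 0, 0, 0.65], [0, 0, 0, 0, 0.75], [0, 0, 0, 0, 0.8], [0, 0, 0, 0, 0.8]]
  ]
}}

```text
time: 24.32
tool_pos: [0.6575, -0.1715, 0.0331]
ee_rot: [2.225, 2.218, -0.0]
ft_force: [0.2, -0.7, 0.7]
grip_width: 0.0756
```

Emit:
{"fn": "play_rows", "kwargs": {
  "motion": [
    [[0, 0, -20, 0, 0.8], [0, 0, -70, 0, 0.8], [0, 0, -125, 0, 0.8], [0, 0, -160, 0, 0.8], [0, 0, -160, 0, 0.8]]
  ]
}}

```text
time: 24.95
tool_pos: [0.6585, -0.1718, 0.1979]
ee_rot: [2.22, 2.214, 0.004]
ft_force: [0.4, -0.3, 0.8]
grip_width: 0.0762
```

Run:
```python
from h import *
s=grab_frame('scene'); d=grab_frame('side')
a=cv2.resize(s[120:350,100:500],(800,460),interpolation=cv2.INTER_CUBIC)
cv2.imwrite('pics/f.png',a)
cv2.imwrite('pics/fs.png',cv2.resize(d[140:390,160:480],(768,600),interpolation=cv2.INTER_CUBIC))
go(655,-173,0,200)
```

```text
shift [-1.6 -2.3 -6.1] spin -0.003 q6 -0.35 t 25.05 pos [ 657.3 -171.4  193.9] cur -0.2
```

View pics/f.png

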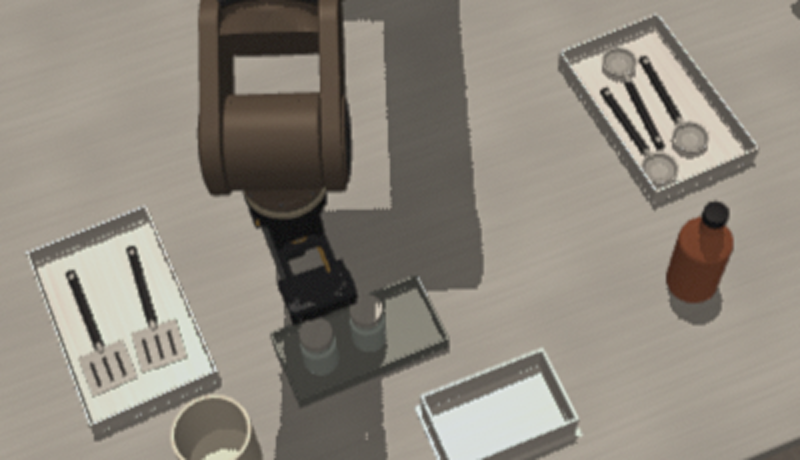

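View pics/fs.png

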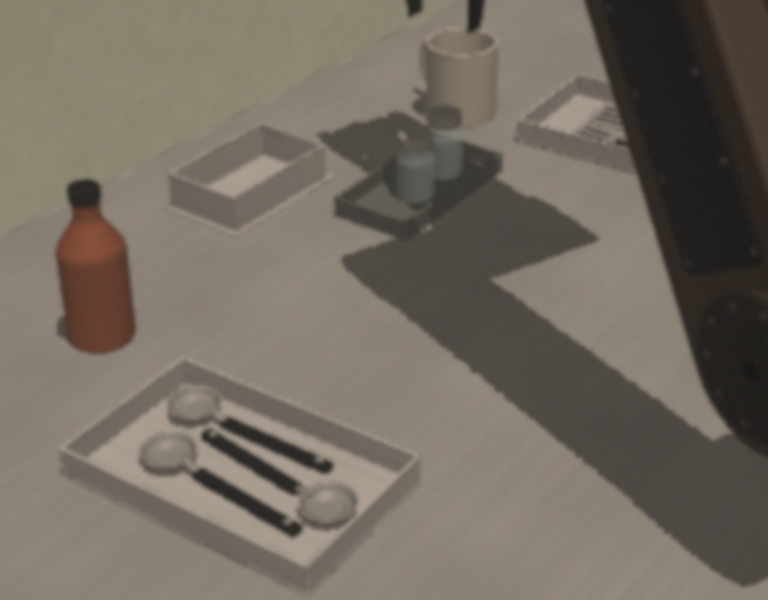

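In the scene view all three spoons lie flat in tray_a (around (650,110)) and both turners lie flat in tray_b (around (120,330)). Both jars stand upright in the grey tray at (318,345) and (367,320), and the bystanders have not moved. The side view shows the same for the spoons and jars. The arm is clear, so I am handing in.

```bash
python3 -c "
from plant import job_done
print(job_done())"
```

```text
the job is handed in; nothing more can be done
None
```

I finished the job and handed it in at about 25 s of the 72 s allowed; the hand-in gives no verdict.

- **Spoons:** both loose spoons lie flat in tray_a with the kept one. I turned one end for end so the three do not overlap.
- **Turner:** turner_1 lies flat in tray_b beside the kept turner, with about 8 mm of clearance on each side of its blade when I lowered it.
- **Jar:** I lowered it slowly into the grey tray until contact read about 3.4 N, then opened the fingers gradually. It stands upright, about 65 mm centre to centre from the kept jar.

The last scene and side pictures show everything inside its tray, both jars upright, and the foil container, mug and flask where they were. In the side picture the arm hides part of tray_b, so I checked the turner mainly in the scene picture.

The first scene-camera estimates of the tray corners were up to about 10 mm off the wrist-camera ones. For the spoon and jar placements I used the wrist readings. The turner also relied on a closer scene crop, which agreed with the wrist view to about 2 mm. No check failed.

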